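# Bring the slat's pencil cross under the drill

### The job

The bamboo slat on the small bench drill's table still needs its second hole: slide it flat on the table until the pencilled cross is right under the drill bit and let go of it. Then, with the drill switched off, bring the feed lever down until the bit's tip touches the cross to prove it, and let the lever come all the way back up. Leave the slat lying there ready to drill, and do not disturb the other things on the shelf.

Things in the scene. Friction and masses are not known exactly. Their poses are not given: they have to be found in the camera images.
- slat_center (a point): Centre of the loose laminated-bamboo slat that lies flat on the drill's table, 320 x 45 x 12 mm (long along its own x, 45 wide along y, 12 thick along z), about 0.12 kg; this point is half-way up. Across the width it can be gripped 125 mm from the centre towards its own +x, the end nearer the robot, which overhangs the table's edge clear of the drill's head. A drilled hole (dark, 7 mm) is 45 mm from the centre towards +x
- cross (a point): The pencil cross on the slat's top face, 45 mm from the slat's centre towards the slat's own -x, mid-width, 6 mm above the centre: a line across the whole width and a 34 mm line along the slat. Axes as the slat's
- bit_tip (a point): The lowest point of the 6 mm twist bit, 14 mm above the slat's top when the lever is at rest; it moves straight down with the lever, 25 mm per rad. Axes as the drill's
- spindle: The moving spindle with chuck and bit (the bit reaches 42 mm below the chuck); origin 0.5 mm below the bit's tip. Axes as the drill's
- table_spot (a point): Point on top of the drill's table straight below the bit, 22 mm above the shelf. The bench drill is fixed, its column away to the left and back; in its own axes (z up, +x from the bit to the column) its grey table is 180 mm wide (y from -90 to +90) and runs from x -110 to +150; its column (22 mm thick, foot 48 mm) stands at x +115; its head, 82 mm wide, lies over x -40 to +200 between 165 and 325 mm above the shelf; below the head only the chuck (32 mm thick) and bit
- lever_grip (a point): Middle of the black plastic grip (62 mm long, 22 mm thick, lying along the lever) at the end of the feed lever, 105 mm from the lever's axle. The axle lies level across the drill (drill's y axis), straight beside the bit at drill y -54, 215 mm above the shelf; the lever points to the drill's -x, rising 0.35 rad above level at rest. Can be pushed down from above with shut fingers
- lever (a joint): Feed lever angle, rad: 0 at rest (up), grows as the lever is pushed down, stop at 0.8; a spring (about 1.5 N at the grip at rest, 4 N at 0.56) brings it back up when let go. With the slat below, the bit's tip touches it at 0.56
- done_slat: Bystander: a finished slat of the same size with two drilled holes and no cross, lying on the shelf to the right; origin at the centre of its underside
- pot: Bystander: unglazed brown clay pot, 96 mm wide, 85 mm tall, upright on the shelf; origin at the centre of its underside
- jar: Bystander: glass screw-top jar, 60 mm wide, 70 mm tall, upright; origin at the centre of its underside
- bridge: Bystander: ceramic arched footbridge ornament, 106 x 40 mm, 50 mm tall; origin at the centre of its underside
- pliers: Bystander: aluminium pliers lying flat, 140 mm long, 12 mm thick; origin near the pivot, at the underside
- chopstick: Bystander: bamboo chopstick lying flat, 240 mm long, 7 mm thick; origin at mid-length, at the underside
- pencil: Bystander: flat carpenter's pencil, 176 mm long, 13 x 8 mm; origin at mid-length, at the underside

How it is judged (in metres and radians):
On the way, in this order (a step that is already met when the one before it is completed fails the run):
1. the cross lies under the bit, within 3 mm, the slat let go and at rest, the lever still up (horizontal distance between cross and bit_tip below 0.003 m and contact force between the fingers and slat below 0.2 N and linear speed of slat below 0.01 m/s and value of joint lever below 0.1 rad), for 0.3 s.
2. the lever brings the bit's tip down onto the slat with the cross under it (horizontal distance between cross and bit_tip below 0.003 m and value of joint lever above 0.45 rad and contact force between spindle and slat above 0.5 N), for 0.1 s.
At the end, for the whole second after the job is handed in: The slat lies flat and at rest on the drill's table with its pencil cross within 3 mm of straight below the bit, and the lever is back up (under 0.06 rad) (horizontal distance between cross and bit_tip below 0.003 m and value of joint lever below 0.06 rad and angle between slat_center's own z axis and vertical below 0.04 rad and z of slat_center in the frame of table_spot between 0.003 and 0.01 m and linear speed of slat below 0.01 m/s); the robot touches nothing.
It fails at once if one of the other things on the shelf is pushed more than 30 mm (distance of any of done_slat, pot, jar, bridge, pliers, chopstick, pencil from where it was at the start of the episode above 0.03 m).
It also fails if it takes over 61 s, if anything falls off the work surface, if the arm or the gripper's body presses on something with over 40 N, if the wrist force passes 120 N, or if a joint passes its speed limit or range.

### The arm

A 6-joint arm with a two-finger parallel gripper is mounted at the origin on the work surface. World frame = base frame: x ahead of the robot, y to its left, z up, the work surface at z = 0. Lengths are in mm, angles in degrees, forces in N, time in s.
With the tool pointing down it reaches from about 300 to 850 mm from the base axis. Payload 4.2 kg.
Tool frame: the origin (TCP) lies on the centre line of the jaws, within the pads' length; the fingertips stand 14 mm ahead of it and the grasp point (between the pads) lies 5 mm behind it (env.finger_overhang is the z of the fingertips in the tool frame, in mm); z points along the fingers, y is the line along which they close (so a half turn about z gives the same grasp; the last joint's range is limited). The gripper opens to 91 mm and grips with 3 to 60 N. Pads are 32 mm wide; open, the fingers measure 118 mm over their backs; the gripper's body (76 mm by 178 mm) begins 60 mm behind the grasp point.
Start: joints at [61.937, 18.312, 89.639, -0, 72.044, -1.146], TCP at [260.311, 512.718, 227.976] pointing down, gripper open.
Joint ranges: [-177.97, 177.97], [-48.28, 115.42], [12.27, 149.76], [-77.06, 257.06], [2.81, 150.46], [-146.56, 146.56]. Speed limits (degrees/s): [147.25, 147.25, 180, 180, 180, 180].

### API

Orientations are given as [roll, pitch, yaw] about the fixed x, y, z axes, in that order (R = Rz(yaw) Ry(pitch) Rx(roll)).
In Python, from workcell import sensors, viewer, env gives the robot as it stands. The module is installed in compiled form; this text tells all that it offers.
- The arm moves only by the tool step_arm, never from a script. Its argument "plan" is one flat list of numbers, 6 for each row, row after row: the shift along the tool's x, y, z in cm, then the turn, a rotation vector about the tool's x, y, z in rad. In form: [x, y, z, wx, wy, wz, x, y, z, wx, wy, wz, ...]. A call has 1 to 5 rows; each row shifts and turns the commanded pose from where the row before left it, along the tool's axes as they then stand; what a row does not reach is not made up. A row lasts 1/12 s, in which the tool goes at most 41.7 mm and 7.16 degrees, less where a joint would pass 70% of its speed; a pose out of reach is approached as far as the arm can. A call is refused whole if a number of a shift passes 4.17 or a number of a turn 0.125, either way. A call with a gripper value outside its range is refused whole. "hand" is the finger opening in cm, from 0 to 9.12, set as the call begins (left out, the last holds). The fingers move at their own pace and stop on an object; "newtons" is the grip in N (left out, the last holds). Time passes only in rows, so rows that do not move let the fingers close. It gives the time, the measured TCP pose, the force, the opening and the grip force at its end, in the units of the state.
- sensors.state(): the state, without advancing time (a new reading comes with each control period).
- viewer.grab_frame(name): name is "scene" or "side" or "wrist"; returns a dict with "img" (400x640x3 uint8, red, green, blue), "fx", "fy", "cx", "cy" (pixels), "position" and "attitude" of the camera in the world. Camera axes: x right, y down, z forward; pixel columns grow to the right and rows downward; lengths in mm; the calibration is good to about 2 mm. A picture is of the moment at which its call begins. There is no depth.
- env.job_done(): hands the job in; it is judged then, once.
Trained networks look in a picture, given as the dict that the camera call returned (one of the last four; its "shot" number tells which), for a name from the list of things; names that differ only in an ending like _2 or _b are one class to them, and where a whole thing is asked for, a point or a joint stands for the part that bears it (a point fixed in the world has none). Each returns a list of dicts, best first, with "score" (0 to 1); they miss things now and then, are a little off and sometimes report something else, mostly with a low value. They report only what shows in the picture. A call takes as long as a camera call.
- viewer.boxes_of(name, picture): "location" ([column, row] in pixels, amid what is visible of it).
- viewer.pinpoint(name, picture): "location" ([column, row] in pixels: a listed point, or the origin of a listed thing).
The state is a dict: "time_s": time; "qpos": joint angles; "qvel": joint speeds; "effort": joint torques, N m; "ee_pos": TCP position; "ee_rot": TCP orientation; "force": force on the tool from outside, world axes, zero at the start; "torque": the same for the moment, N m; "gripper_width": finger opening in mm; "gripper_force": force on a finger pad.
Only numpy, scipy, OpenCV 4.12 (cv2) and the standard library are available. Lean on these libraries where they do the work, as an engineer would, in place of code of your own. Each camera call takes 0.05 s, during which the arm holds its last target. There are 200 camera calls.

## Working session

There is one attempt and no reset: what is moved stays moved. The work goes in short steps, Python scripts to look and compute and a tool call to move; the robot and the scene stay as the last step left them, time stands still between calls to the robot, and variables do not carry over. Pictures are saved under pics/ and viewed, at most 10 in all, crops included, and the job is handed in when it is done.

Besides the shell and the picture viewer there is one more tool, called after ">>>" as a command line: name --argument value ..., lists and objects as JSON in quotes. step_arm: Moves the arm, as the interface text tells. Its arguments: {"type":"object","properties":{"plan":{"type":"array","items":{"type":"number"}},"hand":{"type":"number"},"newtons":{"type":"number"}},"required":["plan"]}

```bash
mkdir -p pics; cat > h.py <<'E'
import numpy as np, cv2
from scipy.spatial.transform import Rotation as R
from workcell import sensors, viewer, env
def rot(a):
    a=np.array(a,float)
    return a if a.shape==(3,3) else (R.from_quat(a).as_matrix() if a.size==4 else R.from_euler('xyz',a,degrees=True).as_matrix())
def ray(f,px):
    d=np.array([(px[0]-f['cx'])/f['fx'],(px[1]-f['cy'])/f['fy'],1.]); return np.array(f['position'],float),rot(f['attitude'])@d
def onz(f,px,z):
    p,d=ray(f,px); return p+d*(z-p[2])/d[2]
def proj(f,P):
    c=rot(f['attitude']).T@(np.array(P,float)-np.array(f['position'],float)); return np.array([f['fx']*c[0]/c[2]+f['cx'],f['fy']*c[1]/c[2]+f['cy']])
def tri(fs,pxs):
    A=np.zeros((3,3));b=np.zeros(3)
    for f,px in zip(fs,pxs):
        p,d=ray(f,px); d/=np.linalg.norm(d); M=np.eye(3)-np.outer(d,d); A+=M;b+=M@p
    return np.linalg.solve(A,b)
E
python3 - <<'E'
from h import *
ims=[]
for n in ['scene','side','wrist']:
    f=viewer.grab_frame(n); print(n,f['position'],f['attitude'],f['fx'])
    cv2.imwrite(f'pics/{n}0.png',f['img'][:,:,::-1]); 
    for k in ['slat_center','cross','bit_tip','table_spot','lever_grip']:
        for r in viewer.pinpoint(k,f)[:2]:
            z={'slat_center':28,'cross':34,'bit_tip':48,'table_spot':22,'lever_grip':251}[k]
            print(n,k,np.round(r['location'],1),round(r['score'],2),np.round(onz(f,r['location'],z),1))
print(sensors.state())
E
```

```text
scene [1488.71526314 -640.99689992  949.92596004] [-124.62786649   -0.85658757   59.86838459] 418.1935258769768
scene slat_center [346.7 240.7] 0.55 [596.2 -23.3  28. ]
scene cross [344.3 248.2] 0.86 [630.  -54.5  34. ]
scene bit_tip [368.3 243.6] 0.6 [662.5  17.5  48. ]
scene table_spot [368.8 251.1] 0.89 [670.5  16.3  22. ]
scene lever_grip [345.1 199.3] 0.58 [652.7 -76.6 251. ]
side [290.77376465 976.50253239 867.92182278] [-1.23490621e+02  1.57716671e-01 -1.67272220e+02] 360.9502928551205
side slat_center [300. 239.] 0.91 [586.2 -15.3  28. ]
side cross [292.  228.8] 0.9 [629.6 -60.4  34. ]
side bit_tip [279.6 237.4] 0.49 [653.4  15.5  48. ]
side table_spot [278.7 240.8] 0.75 [662.    4.7  22. ]
wrist [199.24085993 543.75791024 384.7994207 ] [ 1.65674186e+02 -1.65120693e-02  6.30429574e+01] 332.30429421919354
{'time_s': 0.9, 'qpos': array([ 6.19372230e+01,  1.83116778e+01,  8.96377811e+01, -1.12362730e-03,
        7.20450078e+01, -1.14467097e+00]), 'qvel': array([ 0.01635516, -0.10620011,  0.0190372 , -0.02836641,  0.03179987,
        0.00423851]), 'effort': array([ 3.70294119e-04, -4.12347686e+01, -2.32232881e+01,  7.27455528e-02,
        3.77050589e-02, -4.52615705e-07]), 'ee_pos': array([260.31455453, 512.72157364, 227.98642958]), 'ee_rot': array([1.79994489e+02, 1.17926317e-03, 1.53082240e+02]), 'force': array([-0.60933818,  0.86732743, -0.29788834]), 'torque': array([ 0.00255702,  0.01539438, -0.04980757]), 'gripper_force': 0.0, 'gripper_width': 91.2092263977723}
```

```bash
python3 - <<'E'
import cv2,numpy as np
a=cv2.imread('pics/scene0.png')[120:320,230:490];b=cv2.imread('pics/side0.png')[120:320,170:430]
cv2.imwrite('pics/a.png',cv2.resize(a,None,fx=3,fy=3,interpolation=2)[:600]);cv2.imwrite('pics/b.png',cv2.resize(b,None,fx=3,fy=3,interpolation=2))
E
```

```text
(no output)
```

View pics/a.png

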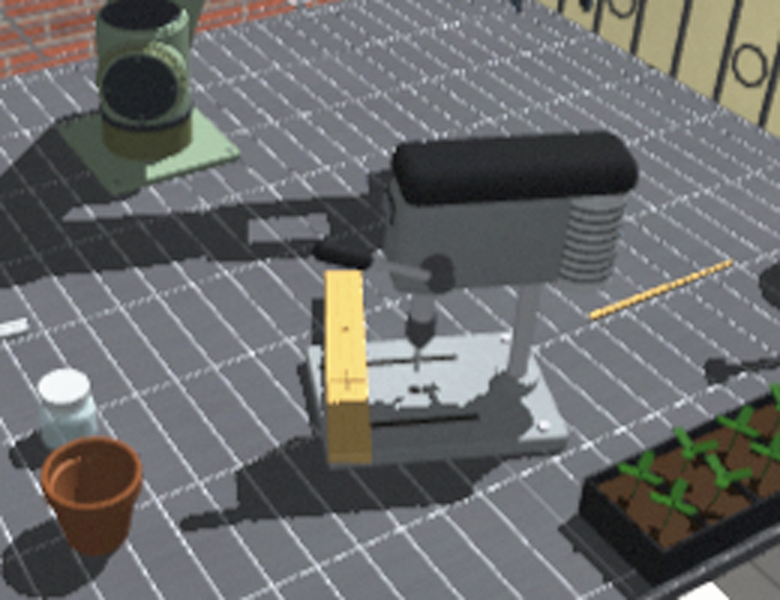

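View pics/b.png

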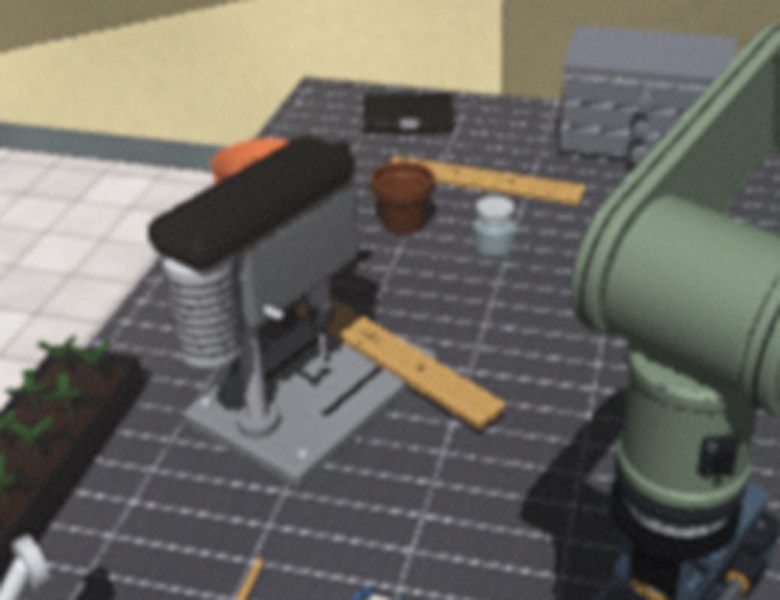

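```bash
python3 - <<'E'
from h import *
fs=viewer.grab_frame('scene');fd=viewer.grab_frame('side')
S=lambda u,v:(230+u/3,120+v/3); D=lambda u,v:(170+u/3,120+v/3)
for n,f,p in [('s',fs,[S(327,405),S(370,402),S(327,270),S(362,270)]),('d',fd,[D(345,320),D(380,320),D(475,420),D(505,405)])]:
    print(n,'slat',[np.round(onz(f,q,34)[:2]) for q in p])
for n,f,p in [('s',fs,[S(310,345),S(567,435),S(320,460)]),('d',fd,[D(185,412),D(297,475),D(435,352)])]:
    print(n,'table',[np.round(onz(f,q,22)[:2]) for q in p])
for k in ['slat_center','cross','bit_tip','table_spot','lever_grip']:
    a=viewer.pinpoint(k,fs)[:1];b=viewer.pinpoint(k,fd)[:1]
    if a and b: print(k,tri([fs,fd],[a[0]['location'],b[0]['location']]).round(1),a[0]['location'],b[0]['location'])
for k in ['done_slat','pot','jar','bridge','pliers','chopstick','pencil']:
  for n,f in [('s',fs),('d',fd)]:
    r=viewer.pinpoint(k,f)[:1]
    if r: print(k,n,onz(f,r[0]['location'],0).round(),round(r[0]['score'],2))
E
```

```text
s slat [array([650., -87.]), array([668., -44.]), array([441.,  42.]), array([462.,  80.])]
d slat [array([659., -67.]), array([616., -77.]), array([461.,  79.]), array([433.,  47.])]
s table [array([542., -43.]), array([803., 118.]), array([ 706., -130.])]
d table [array([793., 126.]), array([634., 193.]), array([536., -44.])]
slat_center [584.2 -10.8  26.7] [347.2, 237.4] [299.6, 240.5]
cross [635.4 -54.4  34.6] [346.6, 249.9] [291.3, 228.7]
bit_tip [660.1  23.9  41.2] [369.4, 244.2] [277.3, 240.0]
table_spot [668.    6.7  27.9] [367.9, 251.3] [278.5, 238.8]
done_slat s [ 573. -511.   -0.] 0.8
done_slat d [ 561. -521.    0.] 0.9
pot s [648. 412.  -0.] 0.7
pot d [ 658. -358.    0.] 0.62
jar s [ 519. -337.   -0.] 0.58
jar d [ 518. -319.    0.] 0.78
bridge d [509. 372.   0.] 0.98
pliers s [ 315. -367.    0.] 0.8
pliers d [686. -51.   0.] 0.16
chopstick s [656. 410.   0.] 0.63
chopstick d [631. 415.   0.] 0.68
pencil d [382. 317.   0.] 0.63
```

>>> step_arm --plan '[-2.7,-2.1,0,0,0,0,-2.7,-2.1,0,0,0,0,-2.7,-2.1,0,0,0,0,-2.7,-2.1,0,0,0,0,-2.7,-2.1,0,0,0,0]' --hand 8 --newtons 20

```text
time_s: 2.62
ee_pos: [333.5, 356.6, 228.0]
ee_rot: [180.0, 0.0, 153.1]
force: [0.9, 0.2, -0.1]
gripper_width: 79.7
gripper_force: 0.0
```

>>> step_arm --plan '[-2.7,-2.1,0,0,0,0,-2.7,-2.1,0,0,0,0,-2.7,-2.1,0,0,0,0,-2.7,-2.1,0,0,0,0,-2.7,-2.1,0,0,0,0]'

```text
time_s: 3.03
ee_pos: [406.4, 201.7, 228.2]
ee_rot: [180.0, 0.0, 153.1]
force: [0.8, 0.1, 1.2]
gripper_width: 80.0
gripper_force: 0.0
```

>>> step_arm --plan '[-2.7,-2.1,0,0,0,0,-2.7,-2.1,0,0,0,0,-2.7,-2.1,0,0,0,0,-2.7,-2.1,0,0,0,0,0,0,0,0,0,0.08]'

```text
time_s: 3.45
ee_pos: [466.5, 74.9, 228.1]
ee_rot: [-179.9, 0.2, 148.2]
force: [-0.7, 0.1, -0.1]
gripper_width: 80.1
gripper_force: 0.0
```

```bash
python3 - <<'E'
from h import *
s=sensors.state();print(s['time_s'],s['ee_pos'],s['ee_rot'])
f=viewer.grab_frame('wrist');print(f['position'],f['attitude'])
cv2.imwrite('pics/w1.png',f['img'][:,:,::-1])
for k in ['slat_center','cross','bit_tip','table_spot','lever_grip']:
    for r in viewer.pinpoint(k,f)[:2]:
        z={'slat_center':28,'cross':34,'bit_tip':48,'table_spot':22,'lever_grip':251}[k]
        print(k,np.round(r['location'],1),round(r['score'],2),np.round(onz(f,r['location'],z),1))
E
```

```text
3.45 [466.54884098  74.85589632 228.10070057] [-179.94514185    0.18095485  148.1626314 ]
[408.07571631 111.49589648 384.70452665] [1.65493963e+02 4.34832483e-02 5.81238827e+01]
slat_center [300.2 302.5] 0.87 [586.9 -23.2  28. ]
table_spot [360.6 328.7] 0.61 [661.1  19.   22. ]
lever_grip [574.4  58.2] 0.26 [442.6 203.7 251. ]
```

View pics/w1.png

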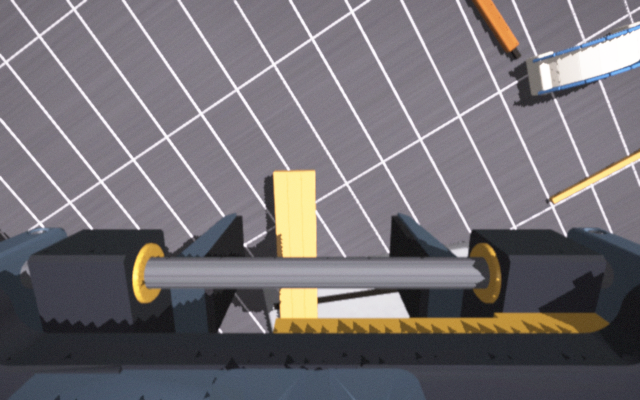

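```bash
python3 - <<'E'
from h import *
f=viewer.grab_frame('wrist')
g=f['img'].astype(int); yel=(g[:,:,0]-g[:,:,2]>60)&(g[:,:,0]>150)
L=[];Rr=[]
for r in list(range(178,250,4))+[292,300,308]:
    c=np.where(yel[r,255:345])[0]+255
    if len(c)>20: L.append(onz(f,(c[0]-.5,r),34)[:2]);Rr.append(onz(f,(c[-1]+.5,r),34)[:2])
L=np.array(L);Rr=np.array(Rr)
for P in (L,Rr,(L+Rr)/2):
    v=cv2.fitLine(P.astype(np.float32),cv2.DIST_HUBER,0,.01,.01).ravel(); print(v, np.degrees(np.arctan2(v[1],v[0])))
print('width',np.linalg.norm(L-Rr,axis=1).round(1))
col=np.where(yel[150:200,295])[0]; e=onz(f,(295,150+col[0]-.5),34); print('end',e)
d=v[:2] if v[0]<0 else -v[:2]; m=v[2:]; e2=m+d*((e[:2]-m)@d); c=e2-160*d
print('end',e2,'grip',c+125*d,'center',c,'cross',c-45*d,'yaw',np.degrees(np.arctan2(d[1],d[0])))
E
```

```text
[  0.8716919   -0.49005437 478.45062     13.563741  ] -29.344154
[  0.85203964  -0.52347726 498.87448     53.88762   ] -31.56579
[  0.86306417  -0.5050943  493.01855     31.155464  ] -30.337608
width [45.1 46.3 46.4 46.6 45.6 45.8 45.9 45.  46.2 46.3 44.3 45.5 45.7 45.8
 45.9 37.1 36.1 38.5 41.1 40.2 45.2]
end [448.03271266  63.13926298  34.        ]
end [445.56685289  58.92580206] grip [475.77410539  41.24750311] center [583.65712389 -21.8892843 ] cross [622.4950107  -44.61852663] yaw 149.66238
```

>>> step_arm --plan '[-2.57,-2.34,0,0,0,-0.025,0,0,4,0,0,0,0,0,4,0,0,0,0,0,4,0,0,0,0,0,0,0,0,0]' --hand 7

```text
time_s: 4.22
ee_pos: [468.3, 46.3, 102.0]
ee_rot: [-179.5, -0.7, 150.0]
force: [-1.6, -0.3, -0.4]
gripper_width: 70.2
gripper_force: 0.0
```

```bash
python3 - <<'E'
from h import *
s=sensors.state();print(s['ee_pos'],s['ee_rot'])
f=viewer.grab_frame('wrist')
g=f['img'].astype(int); yel=(g[:,:,0]-g[:,:,2]>60)&(g[:,:,0]>150)
P=[];W=[]
for r in range(0,330,10):
    c=np.where(yel[r,230:420])[0]+230
    if len(c)>30: a,b=onz(f,(c[0]-.5,r),34),onz(f,(c[-1]+.5,r),34); print(r,c[0],c[-1],np.round((a+b)[:2]/2,1),round(np.linalg.norm(a-b),1))
E
```

```text
[468.31614309  46.30560582 102.0027026 ] [-179.53508655   -0.69647486  150.03417347]
180 285 347 [446.7  57.8] 43.5
190 284 348 [452.8  54.3] 45.2
200 284 348 [459.   50.7] 45.5
210 284 348 [465.3  47.1] 45.8
220 285 347 [471.7  43.4] 44.7
230 285 347 [478.2  39.7] 45.1
240 285 346 [484.6  35.5] 44.7
320 253 419 [548.7  16.5] 128.0
```

>>> step_arm --plan '[-0.9,0,2,0,0,0,0,0,2,0,0,0,0,0,2,0,0,0,0,0,1.7,0,0,0,0,0,0,0,0,0]' --hand 7

```text
time_s: 4.68
ee_pos: [481.8, 42.1, 30.9]
ee_rot: [-180.0, -0.1, 150.0]
force: [-1.2, -0.2, 0.1]
gripper_width: 70.0
gripper_force: 0.0
```

```bash
python3 - <<'E'
from h import *
s=sensors.state();print(s['ee_pos'],s['ee_rot'],s['force'])
fs=viewer.grab_frame('scene');fd=viewer.grab_frame('side')
for n,f in [('s',fs),('d',fd)]:
    for k in ['cross','bit_tip','table_spot','slat_center']:
        r=viewer.pinpoint(k,f)[:1]
        if r: print(n,k,np.round(r[0]['location'],1),round(r[0]['score'],2),onz(f,r[0]['location'],{'cross':34,'bit_tip':48,'table_spot':22,'slat_center':28}[k]).round(1))
cv2.imwrite('pics/s2.png',cv2.resize(fs['img'][190:290,310:440,::-1],None,fx=6,fy=6,interpolation=2))
E
```

```text
[481.84033782  42.11975171  30.90218381] [-1.79965040e+02 -6.11736825e-02  1.50011487e+02] [-1.23092597 -0.22520835  0.10923895]
s cross [346.1 246.7] 0.81 [626.7 -45.4  34. ]
s bit_tip [370.1 240.6] 0.53 [652.9  31.5  48. ]
s table_spot [369.8 250.3] 0.76 [668.9  21.4  22. ]
s slat_center [345.4 240.4] 0.79 [592.7 -26.3  28. ]
d cross [292.9 229.8] 0.76 [624.6 -55.2  34. ]
d bit_tip [278.5 239.2] 0.57 [654.1  26.2  48. ]
d table_spot [279.4 242. ] 0.8 [657.4  10.7  22. ]
d slat_center [302.7 239.5] 0.6 [575.8 -14.6  28. ]
```

View pics/s2.png

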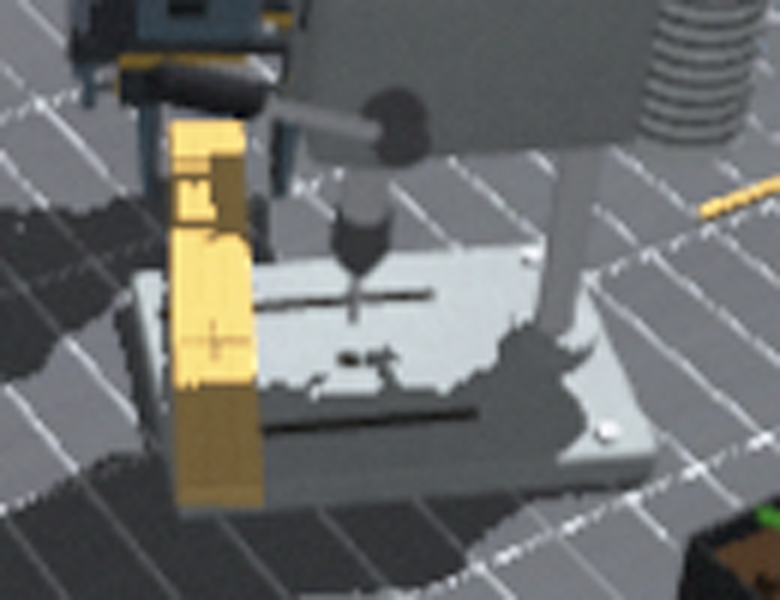

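>>> step_arm --plan '[0,0,0.6,0,0,0,0,0,0,0,0,0,0,0,0,0,0,0]'

```text
time_s: 5.43
ee_pos: [481.3, 41.5, 24.5]
ee_rot: [-180.0, -0.1, 149.9]
force: [0.2, -0.1, 0.1]
gripper_width: 70.3
gripper_force: 0.0
```

>>> step_arm --plan '[0,0,0,0,0,0,0,0,0,0,0,0,0,0,0,0,0,0,0,0,0,0,0,0,0,0,0,0,0,0]' --hand 4 --newtons 10

```text
time_s: 5.85
ee_pos: [481.7, 41.6, 24.9]
ee_rot: [180.0, -0.0, 149.9]
force: [0.1, -0.1, -0.6]
gripper_width: 45.8
gripper_force: 9.8
```

>>> step_arm --plan '[0,1.2,0,0,0,0,0,1.2,0,0,0,0,0,1.2,0,0,0,0,0,1.2,0,0,0,0,-0.1,1.0,0,0,0,0]'

```text
time_s: 6.27
ee_pos: [512.6, 93.0, 24.9]
ee_rot: [180.0, 0.0, 150.0]
force: [-0.3, -0.5, 0.3]
gripper_width: 45.5
gripper_force: 9.9
```

>>> step_arm --plan '[-0.1,0.8,0,0,0,0,0,0.4,0,0,0,0,0,0,0,0,0,0,0,0,0,0,0,0]'

```text
time_s: 6.6
ee_pos: [518.6, 101.4, 24.9]
ee_rot: [180.0, 0.0, 150.0]
force: [0.5, 0.8, -0.2]
gripper_width: 44.9
gripper_force: 9.9
```

```bash
python3 - <<'E'
from h import *
fs=viewer.grab_frame('scene');fd=viewer.grab_frame('side')
for n,f in [('s',fs),('d',fd)]:
    for k in ['cross','bit_tip','table_spot','slat_center']:
        r=viewer.pinpoint(k,f)[:1]
        if r: print(n,k,np.round(r[0]['location'],1),round(r[0]['score'],2),onz(f,r[0]['location'],{'cross':34,'bit_tip':48,'table_spot':22,'slat_center':28}[k]).round(1))
a=cv2.resize(fs['img'][215:271,345:395,::-1],None,fx=8,fy=8,interpolation=2)
b=cv2.resize(fd['img'][210:266,255:305,::-1],None,fx=8,fy=8,interpolation=2)
cv2.imwrite('pics/c3.png',np.hstack([a,b]))
print(proj(fs,(663,17,48)),proj(fs,(663,17,34)),proj(fd,(663,17,48)),proj(fd,(663,17,34)))
E
```

```text
s cross [370.1 248.5] 0.67 [672.7  18.8  34. ]
s bit_tip [368.6 242.9] 0.72 [660.1  20.4  48. ]
s table_spot [368.1 251.4] 0.89 [670.6  13.4  22. ]
s slat_center [343.7 202.5] 0.64 [401.5  87.3  28. ]
d cross [276.5 241.6] 0.9 [663.1  24.5  34. ]
d bit_tip [278.3 238.6] 0.6 [655.8  23.1  48. ]
d table_spot [278.1 239.9] 0.72 [6.658e+02 2.000e-01 2.200e+01]
d slat_center [283.9 249.7] 0.87 [626.2  54.7  28. ]
[368.25799126 243.74748964] [367.94716614 246.97126537] [276.91997182 237.28397542] [277.17508455 240.30234157]
```

View pics/c3.png

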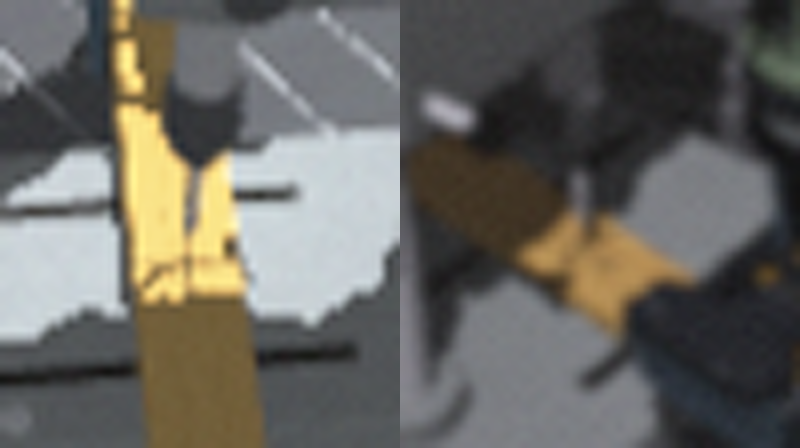

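>>> step_arm --plan '[0,0,0,0,0,0,0,0,0,0,0,0,0,0,0,0,0,0,0,0,-2,0,0,0,0,0,-3,0,0,0]' --hand 7

```text
time_s: 7.52
ee_pos: [516.3, 100.8, 73.0]
ee_rot: [-179.7, -0.3, 149.9]
force: [0.3, -0.4, -0.2]
gripper_width: 70.2
gripper_force: 0.0
```

>>> step_arm --plan '[2,0,-3,0,0,0,3,0,-2,0,0,0,0,0,0,0,0,0.125,0,0,0,0,0,0.125,0,0,0,0,0,0.125]'

```text
time_s: 7.93
ee_pos: [475.1, 126.5, 125.7]
ee_rot: [179.9, 0.0, 128.1]
force: [0.3, 1.1, -0.7]
gripper_width: 70.0
gripper_force: 0.0
```

>>> step_arm --plan '[0,0,0,0,0,0.125,0,0,0,0,0,0.125,0,0,0,0,0,0.125,0,0,0,0,0,0.125,0,0,0,0,0,0.125]'

```text
time_s: 8.35
ee_pos: [475.2, 126.2, 125.0]
ee_rot: [180.0, -0.0, 92.3]
force: [0.9, -0.5, -0.8]
gripper_width: 70.3
gripper_force: 0.0
```

>>> step_arm --plan '[0,0,0,0,0,0.125,0,0,0,0,0,0.125,0,0,0,0,0,0.125,0,0,0,0,0,0.125,0,0,0,0,0,0.125]'

```text
time_s: 8.77
ee_pos: [475.2, 126.2, 124.9]
ee_rot: [-180.0, -0.0, 56.5]
force: [-0.2, -0.2, 0.3]
gripper_width: 69.9
gripper_force: 0.0
```

>>> step_arm --plan '[0,0,0,0,0,0.125,0,0,0,0,0,0.125,0,0,0,0,0,0.125,0,0,0,0,0,0.125,0,0,0,0,0,0.125]'

```text
time_s: 9.18
ee_pos: [475.2, 126.2, 125.0]
ee_rot: [-180.0, -0.0, 20.7]
force: [-0.3, -0.1, -0.0]
gripper_width: 70.5
gripper_force: 0.0
```

>>> step_arm --plan '[0,0,0,0,0,0.125,0,0,0,0,0,0.125,0,0,0,0,0,0.125,0,0,0,0,0,0.125,0,0,0,0,0,0.125]'

```text
time_s: 9.6
ee_pos: [475.2, 126.2, 124.9]
ee_rot: [-180.0, 0.0, -15.1]
force: [-0.7, -0.5, 0.1]
gripper_width: 70.1
gripper_force: 0.0
```

>>> step_arm --plan '[0,0,0,0,0,0.125,0,0,0,0,0,0.125,0,0,0,0,0.125,0,0,0,0,0,0.125,0,0,0,0,0,0.125,0]'

```text
time_s: 10.02
ee_pos: [486.6, 96.8, 138.9]
ee_rot: [-178.4, -18.2, -26.4]
force: [0.3, -0.2, -0.3]
gripper_width: 70.1
gripper_force: 0.0
```

>>> step_arm --plan '[0,0,0,0,0.125,0,0,0,0,0,0.125,0,2,0,2,0,0.1,0,1,0,1,0,0,0,0,0,0,0,0,0]'

```text
time_s: 10.43
ee_pos: [545.2, 18.8, 170.9]
ee_rot: [-174.4, -31.5, -24.9]
force: [0.3, 0.0, 0.4]
gripper_width: 69.7
gripper_force: 0.0
```

```bash
python3 - <<'E'
from h import *
f=viewer.grab_frame('wrist');print(f['position'],f['attitude'])
for k in ['cross','bit_tip','table_spot','slat_center']:
    for r in viewer.pinpoint(k,f)[:1]: print(k,np.round(r['location'],1),round(r['score'],2),onz(f,r['location'],{'cross':34,'bit_tip':48,'table_spot':22,'slat_center':28}[k]).round(1))
print(proj(f,(663,17,48)),proj(f,(663,17,34)))
cv2.imwrite('pics/w4.png',f['img'][:,:,::-1])
E
```

```text
[519.21159399  14.05641414 340.15606313] [-162.63978024    4.78202049 -112.03704687]
cross [287.  163.8] 0.82 [663.   15.7  34. ]
bit_tip [284.9 158.5] 0.67 [662.5  15.6  48. ]
slat_center [278.2 208.6] 0.7 [624.5  40.6  28. ]
[283.33254141 158.61535845] [285.80774506 164.2968439 ]
```

View pics/w4.png

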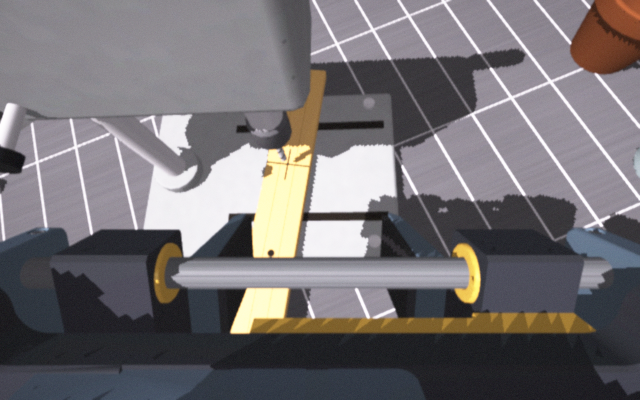

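```bash
python3 - <<'E'
from h import *
print(sensors.state()['qpos'].round(1),sensors.state()['ee_pos'])
f=viewer.grab_frame('wrist')
cv2.imwrite('pics/w5.png',cv2.resize(f['img'][130:190,250:330,::-1],None,fx=10,fy=10,interpolation=cv2.INTER_NEAREST))
p=f['position'];np.set_printoptions(suppress=True)
c0=onz(f,(287,163.8),34)
print(p, onz(f,(288,163.8),34)-c0,onz(f,(287,164.8),34)-c0)
for b in [(283,158),(284,158.5),(285,159),(286,160)]: 
    P=onz(f,b,48); P[2]=34; print(b,proj(f,P),P)
for k in ['cross','bit_tip']:
    for r in viewer.pinpoint(k,f)[:1]: print(k,np.round(r['location'],1))
E
```

```text
[  7.6   7.5 121.8 -29.6  23.5 145.2] [543.53051213  20.61936109 170.29727   ]
[517.82215907  15.86670779 339.65883056] [-0.41189865 -0.93101551  0.        ] [-1.02087319  0.37823862  0.        ]
(283, 158) [285.47760216 163.69840632] [661.45998333  19.18985335  34.        ]
(284, 158.5) [286.43956402 164.18265442] [660.56846929  18.47649664  34.        ]
(285, 159) [287.40146742 164.66687308] [659.67831366  17.7642269   34.        ]
(286, 160) [288.36442282 165.63375239] [658.29778321  17.2347219   34.        ]
cross [288.1 161.9]
bit_tip [287.1 154.9]
```

View pics/w5.png

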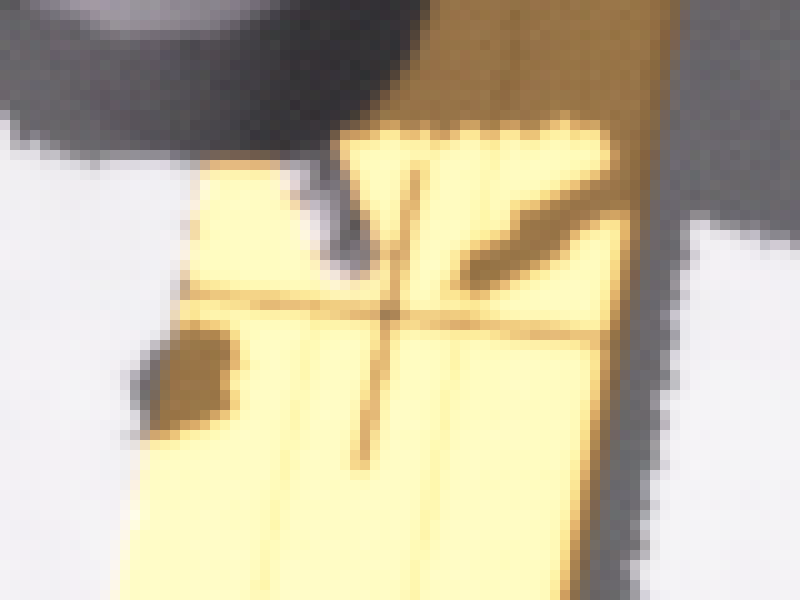

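```bash
cat > g.py <<'E'
from h import *
import sys
def go(pos,rpy):
    s=sensors.state(); A=rot(s['ee_rot']); B=rot(rpy)
    print(s['time_s'],s['ee_pos'].round(1),s['ee_rot'].round(2),s['qpos'].round(1),'shift cm',(A.T@(np.array(pos)-s['ee_pos'])/10).round(2),'rotvec',R.from_matrix(A.T@B).as_rotvec().round(3))
v=list(map(float,sys.argv[1:])); go(v[:3],v[3:])
E
python3 g.py 490 115 150 180 0 -30
```

```text
10.8333 [543.6  20.5 170.6] [-174.46  -31.5   -24.7 ] [  7.6   7.4 121.8 -29.6  23.4 145.2] shift cm [-8.59 -6.59 -2.22] rotvec [-0.12  -0.545  0.117]
```

>>> step_arm --plan '[-2.9,-2.2,-0.7,0,0,0,-2.9,-2.2,-0.7,0,0,0,-2.8,-2.2,-0.7,0,0,0,0,0,0,-0.024,-0.109,0.023,0,0,0,-0.024,-0.109,0.023]'

```text
time_s: 11.25
ee_pos: [495.1, 86.4, 172.8]
ee_rot: [-175.1, -15.4, -24.1]
force: [0.7, -0.1, -0.3]
gripper_width: 69.8
gripper_force: 0.0
```

>>> step_arm --plan '[0,0,0,-0.024,-0.109,0.023,0,0,0,-0.024,-0.109,0.023,0,0,0,-0.024,-0.109,0.023,0,0,0,0,0,0,0,0,0,0,0,0]'

```text
time_s: 11.67
ee_pos: [499.0, 83.7, 172.3]
ee_rot: [-179.0, 3.1, -27.4]
force: [-0.4, 0.8, -0.9]
gripper_width: 70.1
gripper_force: 0.0
```

```bash
python3 g.py 517 102.3 80 180 0 -30
```

```text
11.6667 [499.   83.7 172.3] [-178.96    3.06  -27.42] [  6.6  15.6 102.2   2.9  64.2 122.7] shift cm [ 1.23 -2.31  9.22] rotvec [-0.017  0.054  0.045]
```

>>> step_arm --plan '[0,0,0,-0.017,0.054,0.045,0,0,0,0,0,0]'

```text
time_s: 11.83
ee_pos: [495.9, 84.6, 172.7]
ee_rot: [180.0, -0.0, -29.9]
force: [-0.7, -0.5, -1.2]
gripper_width: 69.8
gripper_force: 0.0
```

```bash
python3 g.py 517 102.3 80 180 0 -30
```

```text
11.8333 [495.9  84.6 172.7] [179.96  -0.   -29.93] [  8.4  14.4 103.8  -0.   61.8 128.3] shift cm [ 0.94 -2.59  9.27] rotvec [ 0.001 -0.     0.001]
```

>>> step_arm --plan '[0.94,-2.59,1,0,0,0,0,0,3,0,0,0,0,0,3,0,0,0,0,0,2.2,0,0,0,0,0,0,0,0,0]'

```text
time_s: 12.25
ee_pos: [514.7, 101.6, 77.2]
ee_rot: [179.7, 0.5, -29.9]
force: [-0.8, -0.5, 0.3]
gripper_width: 69.6
gripper_force: 0.0
```

```bash
python3 g.py 517 102.3 25 180 0 -30
```

```text
12.25 [514.7 101.6  77.2] [179.69   0.46 -29.86] [9.900e+00 2.240e+01 1.078e+02 1.000e-01 5.030e+01 1.297e+02] shift cm [ 0.2  -0.2   5.22] rotvec [0.005 0.008 0.002]
```

>>> step_arm --plan '[0.2,-0.2,2,0,0,0,0,0,2,0,0,0,0,0,1.2,0,0,0,0,0,0,0,0,0,0,0,0,0,0,0]'

```text
time_s: 12.67
ee_pos: [522.0, 102.7, 30.0]
ee_rot: [-179.9, 0.0, -29.9]
force: [0.0, -0.2, 0.2]
gripper_width: 70.2
gripper_force: 0.0
```

>>> step_arm --plan '[0,0,0,0,0,0,0,0,0,0,0,0,0,0,0,0,0,0,0,0,0,0,0,0,0,0,0,0,0,0]' --hand 4

```text
time_s: 13.08
ee_pos: [522.4, 102.5, 29.6]
ee_rot: [-179.9, -0.0, -30.0]
force: [-0.3, -0.1, 1.2]
gripper_width: 45.4
gripper_force: 9.8
```

```bash
python3 g.py 517 102.3 25 180 0 -30
```

```text
13.0833 [522.4 102.5  29.6] [-1.7994e+02 -1.0000e-02 -3.0000e+01] [9.800e+00 2.640e+01 1.101e+02 1.000e-01 4.360e+01 1.298e+02] shift cm [-0.46  0.29  0.46] rotvec [-0.001 -0.     0.   ]
```

>>> step_arm --plan '[-0.14,0.17,0,0,0,0,0,0,0,0,0,0,0,0,0,0,0,0]'

```text
time_s: 13.33
ee_pos: [520.1, 101.6, 29.2]
ee_rot: [-180.0, 0.0, -30.0]
force: [0.7, 0.2, 1.8]
gripper_width: 45.1
gripper_force: 10.0
```

>>> step_arm --plan '[0,0,0,0,0,0,0,0,0,0,0,0,0,0,0,0,0,0,0,0,-2,0,0,0,0,0,-3,0,0,0]' --hand 7

```text
time_s: 13.75
ee_pos: [517.6, 101.3, 76.9]
ee_rot: [179.7, 0.4, -30.0]
force: [0.2, 0.1, 0.6]
gripper_width: 70.1
gripper_force: 0.0
```

>>> step_arm --plan '[-2,0,-3,0,0,0,-2,0,-3,0,0,0,0,0,0,0,0.12,0,0,0,0,0,0.12,0,0,0,0,0,0.12,0]'

```text
time_s: 14.17
ee_pos: [494.5, 97.2, 150.9]
ee_rot: [-178.6, -17.9, -27.5]
force: [-0.8, -1.4, -1.0]
gripper_width: 70.0
gripper_force: 0.0
```

>>> step_arm --plan '[0,0,0,0,0.12,0,0,0,0,0,0.06,0,0,0,0,0,0,0,0,0,0,0,0,0,0,0,0,0,0,0]'

```text
time_s: 14.58
ee_pos: [507.4, 62.5, 170.5]
ee_rot: [-176.7, -24.6, -26.5]
force: [0.3, 0.3, -0.2]
gripper_width: 69.7
gripper_force: 0.0
```

```bash
python3 g.py 517 102.3 25 180 0 -30; python3 - <<'E'
from h import *
f=viewer.grab_frame('wrist');fs=viewer.grab_frame('scene')
P=np.array((661,18,41)); u,v=proj(f,P).astype(int); print(u,v)
u=min(max(u,40),600);v=min(max(v,30),370)
cv2.imwrite('pics/w6.png',cv2.resize(f['img'][v-30:v+30,u-40:u+40,::-1],None,fx=10,fy=10,interpolation=cv2.INTER_NEAREST))
for b in [(u,v)]: 
    Q=onz(f,b,48);Q[2]=34;q=proj(f,Q);print('down',q-b)
    c=onz(f,b,34);print(onz(f,(u+1,v),34)-c,onz(f,(u,v+1),34)-c)
for k in ['cross','bit_tip']:
    for r in viewer.pinpoint(k,f)[:1]: print(k,np.round(r['location'],1),r['score'])
E
```

```text
14.5833 [507.4  62.5 170.5] [-176.73  -24.57  -26.5 ] [ 13.9   6.9 119.  -23.1  35.  146.5] shift cm [-6.88 -3.25 13.06] rotvec [-0.069 -0.427  0.072]
297 93
down [1.5380862  6.84480843]
[-0.45382049 -0.90022998  0.        ] [-0.98353877  0.4497863   0.        ]
bit_tip [300.6  85. ] 0.67
```

View pics/w6.png

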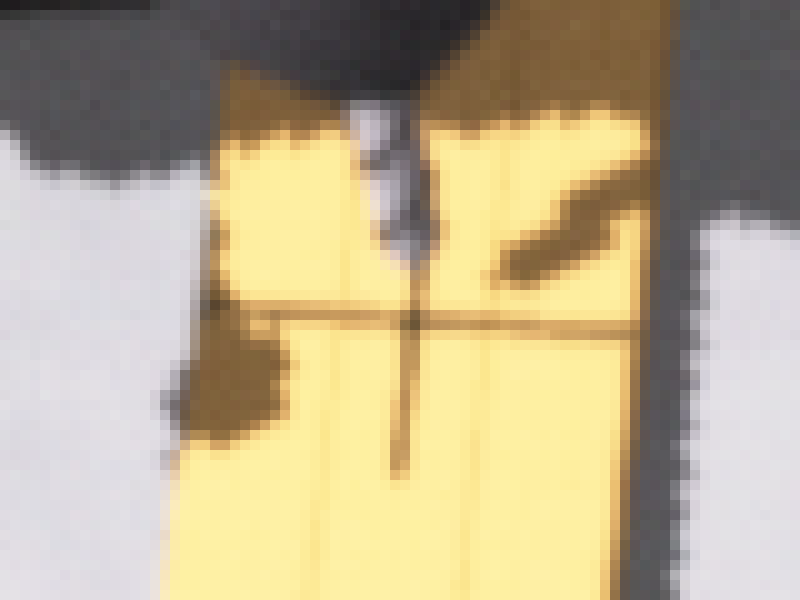

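>>> step_arm --plan '[-2,0,0,-0.014,-0.085,0.014,0,0,0,-0.014,-0.085,0.014,0,0,0,-0.014,-0.085,0.014,0,0,0,-0.014,-0.085,0.014,0,0,0,-0.013,-0.085,0.015]'

```text
time_s: 15.2
ee_pos: [491.3, 70.9, 162.6]
ee_rot: [-180.0, 0.1, -29.9]
force: [-0.3, -0.4, -0.8]
gripper_width: 70.0
gripper_force: 0.0
```

>>> step_arm --plan '[0,0,0,0,0,0,0,0,0,0,0,0]'

```text
time_s: 15.37
ee_pos: [491.6, 70.0, 161.6]
ee_rot: [180.0, -0.2, -29.9]
force: [-0.4, 0.2, 0.4]
gripper_width: 69.9
gripper_force: 0.0
```

```bash
python3 g.py 520 101.6 60 180 0 -30
```

```text
15.3667 [491.6  70.  161.6] [179.95  -0.2  -29.95] [  6.9  14.4 105.6  -0.2  59.9 126.9] shift cm [ 0.85 -4.17 10.16] rotvec [ 0.001 -0.003  0.001]
```

>>> step_arm --plan '[0.4,-2.1,1,0,0,0,0.45,-2.07,1,0,0,0,0,0,3,0,0,0,0,0,3,0,0,0,0,0,2,0,0,0]'

```text
time_s: 15.78
ee_pos: [516.8, 102.5, 60.0]
ee_rot: [179.9, -0.1, -29.8]
force: [-0.9, -0.1, 0.0]
gripper_width: 70.4
gripper_force: 0.0
```

>>> step_arm --plan '[0,0,0,0,0,0,0,0,0,0,0,0]'

```text
time_s: 15.95
ee_pos: [517.7, 102.3, 61.8]
ee_rot: [179.9, -0.1, -29.8]
force: [-0.3, 0.3, 0.8]
gripper_width: 70.0
gripper_force: 0.0
```

```bash
python3 g.py 520 101.6 27 180 0 -30
```

```text
15.95 [517.7 102.3  61.8] [ 1.7989e+02 -1.0000e-01 -2.9840e+01] [ 10.   23.5 108.8  -0.2  47.7 130. ] shift cm [ 0.22 -0.06  3.48] rotvec [ 0.002 -0.002  0.003]
```

>>> step_arm --plan '[0,-0.06,1.8,0,0,0,0,0,1.7,0,0,0,0,0,0,0,0,0,0,0,0,0,0,0]'

```text
time_s: 16.28
ee_pos: [519.9, 102.6, 28.5]
ee_rot: [-180.0, -0.2, -29.9]
force: [0.3, -0.3, 0.0]
gripper_width: 69.9
gripper_force: 0.0
```

>>> step_arm --plan '[0,0,0,0,0,0,0,0,0,0,0,0,0,0,0,0,0,0,0,0,0,0,0,0,0,0,0,0,0,0]' --hand 4

```text
time_s: 16.7
ee_pos: [520.0, 102.5, 27.9]
ee_rot: [-180.0, -0.2, -29.9]
force: [0.3, -0.5, 0.1]
gripper_width: 45.0
gripper_force: 9.9
```

```bash
python3 g.py 520 101.6 27 180 0 -30; python3 -c "
from h import *
P=[]
for i in range(3):
    viewer.grab_frame('scene'); p=sensors.state()['ee_pos']; P.append(p); 
p=np.mean(P,0); print(P,'lat',p[0]*.5+p[1]*.866,'along',-.866*p[0]+.5*p[1])"
```

```text
16.7 [520.  102.5  27.9] [-179.97   -0.23  -29.9 ] [ 10.   26.3 110.6  -0.2  43.  130. ] shift cm [0.04 0.08 0.09] rotvec [-0.001 -0.004  0.002]
[array([519.98799014, 102.47119847,  27.79786032]), array([519.98491153, 102.4551489 ,  27.70510685]), array([519.96301134, 102.44616738,  27.64773413])] lat 348.7175180937965 along -399.0727477641089
```

>>> step_arm --plan '[-0.15,0.2,0,0,0,0,0,0,0,0,0,0,0,0,0,0,0,0,0,0,0,0,0,0]'

```text
time_s: 17.18
ee_pos: [517.2, 101.3, 27.3]
ee_rot: [180.0, -0.2, -29.9]
force: [-0.7, 0.2, 0.9]
gripper_width: 44.9
gripper_force: 10.0
```

>>> step_arm --plan '[0,0,0,0,0,0,0,0,0,0,0,0,0,0,0,0,0,0,0,0,-2,0,0,0,0,0,-3,0,0,0]' --hand 7

```text
time_s: 17.6
ee_pos: [514.7, 101.1, 75.2]
ee_rot: [179.7, 0.2, -29.9]
force: [-0.6, 1.0, -0.4]
gripper_width: 70.0
gripper_force: 0.0
```

>>> step_arm --plan '[-2,0,-3,0,0,0,-2,0,-3,0,0,0,0,0,0,0,0.12,0,0,0,0,0,0.12,0,0,0,0,0,0.12,0]'

```text
time_s: 18.02
ee_pos: [491.8, 95.9, 149.7]
ee_rot: [-178.6, -18.0, -27.4]
force: [0.9, -0.6, 0.2]
gripper_width: 69.8
gripper_force: 0.0
```

>>> step_arm --plan '[0,0,0,0,0.12,0,0,0,0,0,0.06,0,0,0,0,0,0,0,0,0,0,0,0,0,0,0,0,0,0,0]'

```text
time_s: 18.43
ee_pos: [504.6, 61.4, 169.4]
ee_rot: [-176.7, -24.7, -26.4]
force: [1.0, -0.3, 0.1]
gripper_width: 70.0
gripper_force: 0.0
```

```bash
python3 g.py 517 102.3 25 180 0 -30; python3 - <<'E'
from h import *
f=viewer.grab_frame('wrist')
P=np.array((661,18,41)); u,v=proj(f,P).astype(int); print(u,v,u-40,v-30)
cv2.imwrite('pics/w7.png',cv2.resize(f['img'][v-30:v+30,u-40:u+40,::-1],None,fx=10,fy=10,interpolation=cv2.INTER_NEAREST))
b=(u,v);Q=onz(f,b,48);Q[2]=34;q=proj(f,Q);print('down',q-b)
c=onz(f,b,34);print(onz(f,(u+1,v),34)-c,onz(f,(u,v+1),34)-c)
E
```

```text
18.4333 [504.6  61.4 169.4] [-176.68  -24.67  -26.38] [ 13.8   6.7 119.6 -23.3  34.6 146.5] shift cm [-6.67 -3.47 13.05] rotvec [-0.071 -0.428  0.075]
296 90 256 60
down [1.59123282 6.99710599]
[-4.52196021e-01 -9.00600905e-01  5.68434189e-14] [-9.87013683e-01  4.47409483e-01  5.68434189e-14]
```

View pics/w7.png

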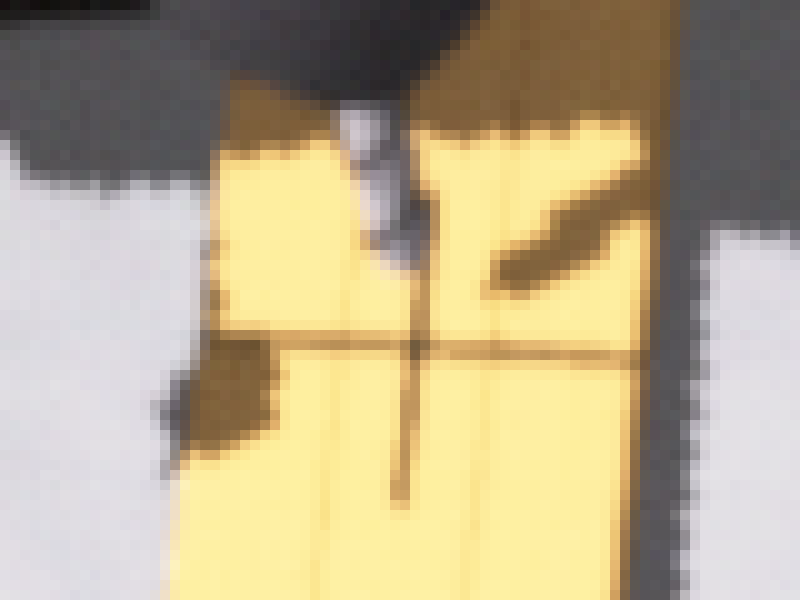

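```bash
python3 g.py 460 0 270 180 0 69; python3 - <<'E'
from h import *
fs=viewer.grab_frame('scene')
S=lambda u,v:(230+u/3,120+v/3)
print(onz(fs,S(343,250),251), onz(fs,S(343,250),245), proj(fs,(675.5,-93.5,251)))
for k in ['lever_grip']:
    print([ (r['location'],r['score']) for r in viewer.pinpoint(k,fs)[:2]])
f=viewer.grab_frame('side');print([ (r['location'],r['score']) for r in viewer.pinpoint(k,f)[:2]],proj(f,(675.5,-93.5,251)))
E
```

```text
18.4833 [504.8  61.5 169.3] [-176.69  -24.67  -26.35] [ 13.8   6.7 119.6 -23.3  34.6 146.5] shift cm [  3.04   6.93 -10.1 ] rotvec [ 0.314 -0.372 -1.623]
[668.94086605 -89.45252442 251.        ] [661.90343052 -84.71773641 245.        ] [344.36143695 204.88347315]
[([370.8, 253.0], 0.7), ([343.4, 202.4], 0.57)]
[] [279.5431853  172.94988945]
```

>>> step_arm --plan '[1,2.3,-3.4,0,0,0,1,2.3,-3.4,0,0,0,1,2.3,-3.4,0,0,0,0,0,0,0.022,-0.027,-0.116,0,0,0,0.022,-0.027,-0.116]' --hand 0

```text
time_s: 19.1
ee_pos: [459.8, 0.8, 272.3]
ee_rot: [-179.9, -22.3, -11.6]
force: [0.3, 1.0, -0.3]
gripper_width: 39.3
gripper_force: 0.0
```

>>> step_arm --plan '[0,0,0,0.022,-0.027,-0.116,0,0,0,0.022,-0.027,-0.116,0,0,0,0.022,-0.027,-0.116,0,0,0,0.022,-0.027,-0.116,0,0,0,0.022,-0.027,-0.116]'

```text
time_s: 19.52
ee_pos: [459.6, 0.9, 269.5]
ee_rot: [175.9, -12.7, 23.0]
force: [0.3, -0.7, 0.0]
gripper_width: 6.3
gripper_force: 0.0
```

>>> step_arm --plan '[0,0,0,0.022,-0.027,-0.116,0,0,0,0.022,-0.027,-0.116,0,0,0,0.022,-0.027,-0.116,0,0,0,0.022,-0.027,-0.116,0,0,0,0.022,-0.027,-0.116]'

```text
time_s: 19.93
ee_pos: [459.8, 0.9, 269.4]
ee_rot: [177.8, -2.9, 56.0]
force: [0.4, 0.4, -1.7]
gripper_width: 0.8
gripper_force: 0.0
```

```bash
python3 g.py 560 -170 330 180 0 69
```

```text
19.9333 [459.8   0.9 269.4] [177.78  -2.87  56.  ] [ -2.2   4.5 101.6   1.3  70.5  31.4] shift cm [-8.25 18.1  -5.79] rotvec [ 0.044 -0.046 -0.228]
```

>>> step_arm --plan '[-1.6,3.6,-1.1,0,0,0,-1.6,3.6,-1.1,0,0,0,-1.6,3.6,-1.1,0,0,0,-1.6,3.6,-1.1,0,0,0,-1.6,3.6,-1.1,0,0,0]'

```text
time_s: 20.35
ee_pos: [560.4, -169.4, 327.7]
ee_rot: [177.7, -3.0, 55.7]
force: [0.2, -0.1, -0.7]
gripper_width: 0.6
gripper_force: 0.0
```

>>> step_arm --plan '[0,0,0,0.022,-0.023,-0.114,0,0,0,0.022,-0.023,-0.114,0,0,0,0,0.109,0,0,0,0,0,0.109,0,0,0,0,0,0.109,0]'

```text
time_s: 20.77
ee_pos: [560.5, -167.3, 327.9]
ee_rot: [179.8, -19.1, 68.9]
force: [-0.6, -0.8, 0.3]
gripper_width: 0.6
gripper_force: 0.0
```

>>> step_arm --plan '[0,0,0,0,0.109,0,0,0,0,0,0,0]'

```text
time_s: 20.93
ee_pos: [558.4, -170.7, 325.0]
ee_rot: [-179.8, -25.1, 68.4]
force: [-0.1, 0.4, -0.8]
gripper_width: 0.6
gripper_force: 0.0
```

```bash
python3 - <<'E'
from h import *
s=sensors.state();A=rot(s['ee_rot']);print(s['time_s'],s['ee_pos'],s['ee_rot'],s['qpos'].round())
dx=np.array([.363,.932,0]);c=np.array([674,-94,251.])
# want fingertip low corner over grip, 30 mm above grip top, 6 mm outward of grip mid
corner=A@np.array([-16,0,env.finger_overhang])
print('corner',corner, 'tool z',A[:,2])
t=c-6*dx+[0,0,13+30]-corner
print('target tcp',t,'shift cm',A.T@(t-s['ee_pos'])/10,'world down 1cm in tool',A.T@[0,0,-1.])
E
```

```text
20.9333 [ 558.36122359 -170.74155594  324.97577988] [-179.8288447   -25.1026746    68.35056649] [-31.  18.  81.  25.  86. -13.]
corner [ -3.19298193  -7.93090868 -19.4654965 ] tool z [ 0.15373685  0.39541537 -0.90554496]
target tcp [675.01498193 -91.66109132 313.4654965 ] shift cm [10.06483494  7.94284157  5.96266918] world down 1cm in tool [-0.42424169  0.00270507  0.90554496]
```

>>> step_arm --plan '[2,1.6,1.2,0,0,0,2,1.6,1.2,0,0,0,2,1.6,1.2,0,0,0,2,1.6,1.2,0,0,0,2,1.6,1.2,0,0,0]'

```text
time_s: 21.35
ee_pos: [677.5, -87.2, 315.5]
ee_rot: [179.9, -24.9, 68.8]
force: [0.6, -0.5, 0.2]
gripper_width: 1.0
gripper_force: 0.0
```

>>> step_arm --plan '[0,0,0,0,0,0,-0.4,0,0.9,0,0,0,-0.4,0,0.9,0,0,0,0,0,0,0,0,0]'

```text
time_s: 21.68
ee_pos: [674.6, -88.6, 292.8]
ee_rot: [-179.8, -24.9, 68.6]
force: [-0.2, -1.0, -0.3]
gripper_width: 0.6
gripper_force: 0.0
```

```bash
python3 - <<'E'
from h import *
s=sensors.state();print(s['time_s'],s['ee_pos'],s['ee_rot'],s['force'])
f=viewer.grab_frame('scene');g=viewer.grab_frame('side')
cv2.imwrite('pics/z.png',np.hstack([cv2.resize(f['img'][150:270,300:400,::-1],None,fx=4,fy=4,interpolation=2),cv2.resize(g['img'][130:250,220:320,::-1],None,fx=4,fy=4,interpolation=2)]))
E
```

```text
21.6833 [674.60140817 -88.59226874 292.84087862] [-179.79188865  -24.90599512   68.60656985] [-0.24355605 -1.02383455 -0.26254586]
```

View pics/z.png

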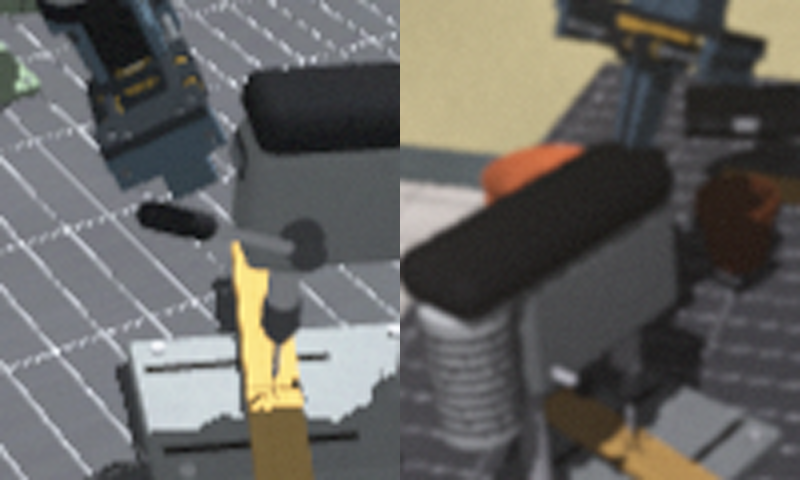

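>>> step_arm --plan '[-0.42,0,0.9,0,0,0,-0.42,0,0.9,0,0,0,-0.42,0,0.9,0,0,0,0,0,0,0,0,0]'

```text
time_s: 22.12
ee_pos: [675.6, -88.9, 263.9]
ee_rot: [-179.9, -25.0, 68.6]
force: [-0.0, 0.3, 2.2]
gripper_width: 0.5
gripper_force: 1.2
```

>>> step_arm --plan '[-0.42,0,0.9,0,0,0,-0.42,0,0.9,0,0,0,0,0,0,0,0,0]'

```text
time_s: 22.37
ee_pos: [676.1, -89.1, 244.8]
ee_rot: [180.0, -25.0, 68.7]
force: [0.7, -1.1, 3.7]
gripper_width: 0.5
gripper_force: 1.7
```

>>> step_arm --plan '[-0.42,0,0.9,0,0,0,0,0,0,0,0,0]'

```text
time_s: 22.53
ee_pos: [676.4, -89.1, 235.6]
ee_rot: [179.9, -25.0, 68.7]
force: [0.2, -3.2, 3.7]
gripper_width: 0.4
gripper_force: 2.0
```

>>> step_arm --plan '[-0.21,0,0.45,0,0,0,0,0,0,0,0,0]'

```text
time_s: 22.7
ee_pos: [676.5, -89.0, 231.4]
ee_rot: [179.8, -25.0, 68.7]
force: [0.2, -1.5, 4.0]
gripper_width: 0.5
gripper_force: 2.2
```

>>> step_arm --plan '[-0.13,0,0.27,0,0,0,0,0,0,0,0,0]'

```text
time_s: 22.87
ee_pos: [676.5, -88.9, 228.5]
ee_rot: [179.8, -25.0, 68.8]
force: [-1.5, -3.2, 3.8]
gripper_width: 0.6
gripper_force: 2.3
```

>>> step_arm --plan '[-0.13,0,0.27,0,0,0,0,0,0,0,0,0]'

```text
time_s: 23.03
ee_pos: [676.6, -88.8, 225.3]
ee_rot: [179.9, -25.0, 68.7]
force: [-0.7, -2.5, 4.1]
gripper_width: 0.2
gripper_force: 2.3
```

>>> step_arm --plan '[-0.13,0,0.27,0,0,0,0,0,0,0,0,0]'

```text
time_s: 23.2
ee_pos: [676.7, -88.5, 222.4]
ee_rot: [179.9, -25.1, 68.7]
force: [0.6, -1.7, 5.0]
gripper_width: 0.5
gripper_force: 2.6
```

>>> step_arm --plan '[-0.1,0,0.2,0,0,0,0,0,0,0,0,0]'

```text
time_s: 23.37
ee_pos: [676.8, -88.4, 220.8]
ee_rot: [179.8, -25.1, 68.8]
force: [0.1, -1.9, 6.3]
gripper_width: 0.4
gripper_force: 3.4
```

>>> step_arm --plan '[-0.1,0,0.2,0,0,0,0,0,0,0,0,0]'

```text
time_s: 23.53
ee_pos: [676.9, -88.3, 219.3]
ee_rot: [179.8, -25.1, 68.8]
force: [-0.9, -2.0, 8.7]
gripper_width: 0.1
gripper_force: 4.4
```

>>> step_arm --plan '[0,0,0,0,0,0,0,0,0,0,0,0,0,0,0,0,0,0]'

```text
time_s: 23.78
ee_pos: [676.9, -88.3, 219.6]
ee_rot: [179.8, -25.1, 68.8]
force: [-2.2, -1.4, 8.6]
gripper_width: 0.4
gripper_force: 4.4
```

>>> step_arm --plan '[0.42,0,-0.9,0,0,0,0.42,0,-0.9,0,0,0,0.42,0,-0.9,0,0,0,0.42,0,-0.9,0,0,0,0.42,0,-0.9,0,0,0]'

```text
time_s: 24.2
ee_pos: [676.2, -88.0, 268.5]
ee_rot: [179.9, -25.1, 68.8]
force: [0.4, 0.1, 1.3]
gripper_width: 0.7
gripper_force: 0.5
```

>>> step_arm --plan '[0.42,0,-0.9,0,0,0,0.42,0,-0.9,0,0,0,0.42,0,-0.9,0,0,0,0.42,0,-0.9,0,0,0,0,0,-3,0,0,0]'

```text
time_s: 24.62
ee_pos: [670.5, -98.9, 331.8]
ee_rot: [-179.6, -25.0, 68.7]
force: [0.2, -0.2, -0.8]
gripper_width: 0.5
gripper_force: 0.0
```

>>> step_arm --plan '[0,0,-3,0,0,0,-2,-2,0,0,0,0,-2,-2,0,0,0,0,0,0,0,0,0,0,0,0,0,0,0,0]'

```text
time_s: 25.03
ee_pos: [615.6, -132.2, 345.0]
ee_rot: [179.9, -25.0, 68.6]
force: [-0.1, 0.2, 0.2]
gripper_width: 0.7
gripper_force: 0.0
```

```bash
python3 - <<'E'
from h import *
print(sensors.state()['force'],sensors.state()['ee_pos'])
f=viewer.grab_frame('scene');o=cv2.imread('pics/scene0.png')[:,:,::-1]
# lever/bit region compared with start; cross column/row by network
d=np.abs(f['img'].astype(int)-o).sum(2)
print('lever diff',d[195:212,335:365].mean(),'bit diff',d[228:240,366:374].mean(), 'ref', d[20:60,20:60].mean())
for k in ['cross','bit_tip','lever_grip']:
    print(k,[(np.round(r['location'],1),round(r['score'],2)) for r in viewer.pinpoint(k,f)[:2]])
E
```

```text
[-0.11417919  0.20621108  0.24985305] [ 615.59057518 -132.16632224  345.00433939]
lever diff 87.35686274509804 bit diff 71.48958333333333 ref 15.691875
cross [(array([369.5, 246.7]), 0.72)]
bit_tip [(array([367.6, 243.2]), 0.72)]
lever_grip [(array([346.2, 201.8]), 0.78)]
```

```bash
python3 -c "
from workcell import env
print(env.job_done())"
```

```text
the job is handed in; nothing more can be done
None
```

I slid the slat until the cross was within about 1 mm of under the bit (wrist camera), then brought the lever down until the push force jumped from about 4 N to 8.7 N as the bit met the slat; the lever came back up, the robot is clear, and the job is handed in, with no verdict shown.

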